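# Set out the pipe-repair kit in its nests

## Task

Set out the kit for the pipe repair: put the round tin, the oil bottle, the wooden packing block and the large standing bolt each into the grey nest whose pocket matches its outline and size, standing upright and flat on the pocket's floor (the bolt head down, as it stands now). Keep the oil bottle upright all the while.

Things in the scene. Friction and masses are not known exactly. Their poses are not given: they have to be found in the camera images.
- tin: small closed round tin, green with a grey lid, 65 mm in diameter (62 mm below the lid's rim, which spans 30 to 41 mm above the underside), 41 mm high, about 0.14 kg, loose. Origin: centre of its underside; z up. Its yaw does not matter
- bottle: yellow oil bottle with a red spout cap, standing; body 46 mm in diameter and straight up to about 68 mm, then a sloping shoulder up to 92 mm (22 mm across at 89 mm), a cylindrical red cap 20 mm in diameter from 92 to 113 mm, by which it can be gripped and carried, and a slim red spout, 8 mm thick, to 135 mm, about 0.09 kg, loose. Origin: centre of its underside; z up. Its yaw does not matter
- block: pine packing block, 45 mm (own x) by 90 mm (own y), 30 mm high, about 0.06 kg, loose. Origin: centre of its underside; z up. Either way round will do
- bolt: large brown steel hex bolt standing upside down on its head, shank up; head 22 mm across the flats, 26 mm across the corners and 9 mm high, shank 14 mm in diameter from there to 69 mm high, about 0.07 kg, loose. Origin: centre of the head's flat underside; z up. Its yaw does not matter
- nest_tin: grey plastic slab with a black rubber pocket floor, fixed to the table, its outside 93 x 93 mm and 11 mm high, with one round pocket, 81 mm across, 8 mm deep (its floor 3 mm above the slab's underside, its rim 11 mm above it). Origin: centre of the slab's underside, below the middle of the pocket; z up, yaw does not matter
- nest_bottle: grey plastic slab with a black rubber pocket floor, fixed to the table, its outside 74 x 74 mm and 11 mm high, with one round pocket, 62 mm across, 8 mm deep (its floor 3 mm above the slab's underside, its rim 11 mm above it). Origin: centre of the slab's underside, below the middle of the pocket; z up, yaw does not matter
- nest_block: grey plastic slab with a black rubber pocket floor, fixed to the table, its outside 73 (own x) x 118 (own y) mm and 11 mm high, with one rectangular pocket, 61 (own x) x 106 (own y) mm, 8 mm deep (its floor 3 mm above the slab's underside, its rim 11 mm above it). Origin: centre of the slab's underside, below the middle of the pocket; z up, the pocket is long along y
- nest_bolt: grey plastic slab with a black rubber pocket floor, fixed to the table, its outside 54 x 54 mm and 11 mm high, with one round pocket, 42 mm across, 8 mm deep (its floor 3 mm above the slab's underside, its rim 11 mm above it). Origin: centre of the slab's underside, below the middle of the pocket; z up, yaw does not matter

How it is judged (in metres and radians):
At the end, for the whole second after the job is handed in: Tin, bottle, block and bolt each stand in their own nest: origin within 14 mm of the nest's centre seen from above and less than 6 mm above the nest's underside (so down on the pocket's floor, not on its rim), upright within 0.1 rad, released and at rest (horizontal distance between tin and nest_tin below 0.014 m and z of tin in the frame of nest_tin below 0.006 m and angle between each of tin, bottle, block, bolt's own z axis and vertical below 0.1 rad and linear speed of each of tin, bottle, block, bolt below 0.02 m/s and angular speed of each of tin, bottle, block, bolt below 0.2 rad/s and contact force between each of tin, bottle, block, bolt and the fingers below 0.05 N and horizontal distance between bottle and nest_bottle below 0.014 m and z of bottle in the frame of nest_bottle below 0.006 m and horizontal distance between block and nest_block below 0.014 m and z of block in the frame of nest_block below 0.006 m and horizontal distance between bolt and nest_bolt below 0.014 m and z of bolt in the frame of nest_bolt below 0.006 m); the robot touches nothing.
It fails at once if the oil bottle is tipped more than 0.6 rad (about 35 degrees) from upright (angle between bottle's own z axis and vertical above 0.6 rad).
It also fails if it takes over 122 s, if anything falls off the work surface, if the arm or the gripper's body presses on something with over 40 N, if the wrist force passes 120 N, or if a joint passes its speed limit or range.

## Robot

A 7-joint arm with a two-finger parallel gripper is mounted at the origin on a cart in front of the work surface, level with it; the furniture and walls round the work are solid. World frame = base frame: x ahead of the robot, y to its left, z up, the work surface at z = 0. Lengths are in mm, angles in rad, forces in N, time in s.
With the tool pointing down it reaches from about 400 to 875 mm from the base axis. Payload 4.4 kg.
Tool frame: the origin (TCP) lies at the very end of the fingers, on their centre line; the grasp point (between the pads) lies 19 mm behind it; z points along the fingers, y is the line along which they close (so a half turn about z gives the same grasp; the last joint's range is limited). The gripper opens to 85 mm and grips with 20 to 120 N. Pads are 22 mm wide; open, the fingers measure 114 mm over their backs; the gripper's body (76 mm by 85 mm) begins 54 mm behind the grasp point. The pads swing forward as they close: fully open they stand 13 mm farther back than shut.
Start: joints at [-0.066, 0.628, 0.038, 1.517, -0.027, 0.996, -0.02], TCP at [650.014, 0.027, 231.313] pointing down, gripper open.
Joint ranges: [-3.06, 3.06], [-0.37, 2.12], [-1.25, 1.32], [0.18, 2.47], [-1.1, 4.24], [0.23, 1.98], [-2.94, 2.94]. Speed limits (rad/s): [2.57, 2.57, 3.14, 3.14, 3.14, 3.14, 3.14].

## Interface

Orientations are given as [roll, pitch, yaw] about the fixed x, y, z axes, in that order (R = Rz(yaw) Ry(pitch) Rx(roll)).
In Python, from cell import monitor, viewer, workorder gives the robot as it stands.
- The arm moves only by the tool arm_command, never from a script. Its argument "series" is one flat list of numbers, 5 for each row, row after row: the opening in per cent of the stroke, from 0 (shut) to 100 (fully open), then the shift along the tool's x, y, z in cm, then the turn about the tool's z in degrees. In form: [claw, x, y, z, roll, claw, x, y, z, roll, ...]. A call has exactly 5 rows; each row is the pose to reach, as a shift and turn from the pose commanded when the call began, along the tool's axes at that moment; what a row does not reach only later rows make up. A row lasts 1/12 s, in which the tool goes at most 41.7 mm and 7.16 degrees, less where a joint would pass 70% of its speed; a pose out of reach is approached as far as the arm can. A call with a gripper value outside its range is refused whole. The fingers move at their own pace and stop on an object; the grip force is fixed at half the most. Time passes only in rows, so rows that repeat a pose let the fingers close, or fill a call up. It gives the time, the measured TCP pose, the force, the opening and the grip force at its end, in the units of the state.
- monitor.read_state(): the state, without advancing time (a new reading comes with each control period).
- viewer.get_image(name): name is "scene" or "side" or "wrist"; returns (picture, depth): 420x560x3 uint8, red, green, blue; 420x560 float32, mm along the optical axis (not along the pixel's ray), 0 where there is no reading.
- viewer.camera_model(name): a dict with "mtx" (3x3 intrinsics, pixels), "R" (3x3) and "t" (3): a world point X has camera coordinates R X + t. Camera axes: x right, y down, z forward; pixel columns grow to the right and rows downward; lengths in mm; the calibration is good to about 2 mm. The wrist camera is an equidistant fisheye: a pixel r from the principal point sees the ray r / f radians off the axis. A picture is of the moment at which its call begins: read the wrist's pose just before it. camera_model takes no time and is no camera call; for the wrist camera it gives the pose at the moment of the call.
- workorder.finish_job(): hands the job in; it is judged then, once.
The state is a dict: "clock": time; "qpos": joint angles; "qd": joint speeds; "tau": joint torques, N m; "eef_pos": TCP position; "tool_rot": TCP orientation; "force": force on the tool from outside, world axes, zero at the start; "torque": the same for the moment, N m; "width": finger opening in mm; "gripper_force": force on a finger pad.
Only numpy, scipy, OpenCV 4.12 (cv2) and the standard library are available. Lean on these libraries where they do the work, as an engineer would, in place of code of your own. Each camera call takes 0.05 s, during which the arm holds its last target. There are 200 camera calls.

## Working session

There is one attempt and no reset: what is moved stays moved. The work goes in short steps, Python scripts to look and compute and a tool call to move; the robot and the scene stay as the last step left them, time stands still between calls to the robot, and variables do not carry over. Pictures are saved under pics/ and viewed, at most 14 in all, crops included, and the job is handed in when it is done.

Besides the shell and the picture viewer there is one more tool, called as a command line: name --argument value ..., lists and objects as JSON in quotes. arm_command: Moves the arm, as the interface text tells. Its arguments: {"type":"object","properties":{"series":{"type":"array","items":{"type":"number"}}},"required":["series"]}

```bash
ls; mkdir -p pics
python3 - <<'E'
from cell import monitor, viewer, workorder
import cv2,numpy as np
print(monitor.read_state())
for n in ["scene","side","wrist"]:
    m=viewer.camera_model(n); print(n,m)
    p,d=viewer.get_image(n); cv2.imwrite(f"pics/{n}0.png",p[:,:,::-1]); np.save(f"pics/{n}0.npy",d)
E
```

```text
pics
{'clock': 0.0, 'qpos': array([-0.06581204,  0.62931693,  0.03844198,  1.5183876 , -0.0269948 ,
        0.99629164, -0.02000898]), 'qd': array([-0.00081336,  0.00021407, -0.00049769, -0.00108791, -0.00022861,
       -0.0025143 , -0.00043548]), 'tau': array([-1.11932164e-03, -5.63405585e+01,  1.22606792e+00, -1.93450052e+01,
        1.09587883e-02,  1.05136272e-02, -8.84369996e-06]), 'eef_pos': array([6.49369147e+02, 3.49181798e-02, 2.30401742e+02]), 'tool_rot': array([-3.13970734e+00,  2.81700890e-05,  1.57080178e+00]), 'force': array([-0.15571825,  0.0538321 ,  0.24727723]), 'torque': array([-0.07078183,  0.00301572, -0.00813623]), 'gripper_force': 0.0, 'width': 85.4514989832857}
scene {'mtx': array([[504.33021921,   0.        , 280.30964898],
       [  0.        , 504.33021921, 204.40857082],
       [  0.        ,   0.        ,   1.        ]]), 'R': array([[ 0.68669773, -0.72660134,  0.02228713],
       [-0.30501011, -0.31581804, -0.89845857],
       [ 0.65985988,  0.61017166, -0.43849229]]), 't': array([-458.20967392,  162.49149233,  852.04569296])}
side {'mtx': array([[425.08640681,   0.        , 282.22801276],
       [  0.        , 425.08640681, 217.05333272],
       [  0.        ,   0.        ,   1.        ]]), 'R': array([[-0.9246015 , -0.38077632, -0.01102087],
       [-0.15525576,  0.40309582, -0.90189213],
       [ 0.34786163, -0.83217976, -0.43182072]]), 't': array([437.92337614, 148.84696317, 614.32519828])}
wrist {'mtx': array([[325.1922621 ,   0.        , 284.04353845],
       [  0.        , 325.1922621 , 208.10268322],
       [  0.        ,   0.        ,   1.        ]]), 'R': array([[ 9.99996197e-01, -6.72885137e-04, -2.67457507e-03],
       [ 1.00536686e-04, -9.60240925e-01,  2.79172628e-01],
       [-2.75608755e-03, -2.79171835e-01, -9.60237205e-01]]), 't': array([-648.91840798,  -36.42708713,  380.10351869])}
```

View pics/scene0.png

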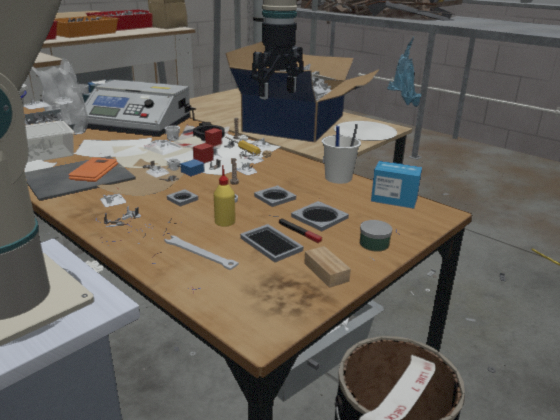

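View pics/wrist0.png

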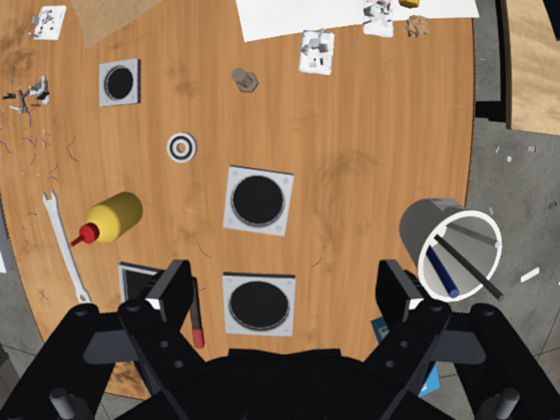

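View pics/side0.png

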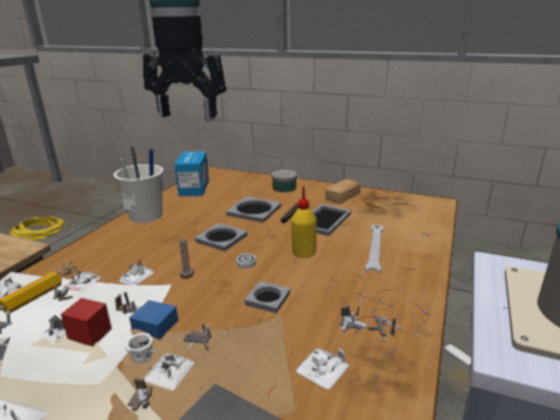

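```bash
cat > h.py <<'E'
from cell import monitor, viewer, workorder
import cv2,numpy as np
def ray(m,uv):
    K=m["mtx"]; uv=np.atleast_2d(uv).astype(float)
    return np.c_[(uv[:,0]-K[0,2])/K[0,0],(uv[:,1]-K[1,2])/K[1,1]]
def ground(m,uv,z,fish=False):
    r=ray(m,uv)
    if fish:
        th=np.linalg.norm(r,axis=1,keepdims=True); d=np.c_[r/th*np.sin(th),np.cos(th)]
    else: d=np.c_[r,np.ones(len(r))]
    d=d@m["R"]; c=-m["R"].T@m["t"]
    return c+d*((z-c[2])/d[:,2:])
def cloud(m,d):
    v,u=np.mgrid[:420,:560]; uv=np.c_[u.ravel(),v.ravel()]; r=ray(m,uv); z=d.reshape(-1,1)
    P=(np.c_[r,np.ones(len(r))]*z-m["t"])@m["R"]
    P[z[:,0]<=0]=np.nan
    return P.reshape(420,560,3)
E
python3 - <<'E'
from h import *
B={"scene":{"tin":(355,215,400,255,37,46),"block":(300,240,355,290,27,34),"nest_tin":(285,195,352,232,8,14),"nest_bottle":(250,182,300,210,8,14),"nest_block":(236,222,308,262,8,14),"nest_bolt":(160,186,202,208,8,14),"bolt":(225,150,245,188,15,64),"bottle":(205,170,243,232,8,64),"cap":(205,170,243,200,95,110)},
"side":{"tin":(268,165,302,195,37,46),"block":(322,176,365,205,27,34),"nest_tin":(225,192,285,224,8,14),"nest_bottle":(192,222,250,250,8,14),"nest_block":(303,200,355,236,8,14),"nest_bolt":(242,280,295,312,8,14),"bolt":(176,235,196,281,15,64),"bottle":(288,180,320,260,8,64),"cap":(288,180,320,220,95,110)}}
for n in B:
    m=viewer.camera_model(n); P=cloud(m,np.load(f"pics/{n}0.npy"))
    for k,(a,b,c,d,lo,hi) in B[n].items():
        q=P[b:d,a:c].reshape(-1,3); q=q[(q[:,2]>lo)&(q[:,2]<hi)]
        if len(q)<5: print(n,k,len(q)); continue
        r=cv2.minAreaRect(q[:,:2].astype(np.float32)); (x,y),rad=cv2.minEnclosingCircle(q[:,:2].astype(np.float32))
        print(n,k,len(q),"rect",np.round(np.r_[r[0],r[1],r[2]],1),"circ",round(x,1),round(y,1),round(rad,1),"z",np.round(np.median(q[:,2]),1),"mean",q.mean(0).round(1))
m=viewer.camera_model("wrist")
for k,z,uv in [("nest_tin",3,(258,305)),("nest_bottle",3,(258,200)),("nest_bolt",3,(120,83)),("bolthead",0,(249,85)),("bolttop",69,(238,73)),("cap",113,(88,233))]:
    print("wrist",k,ground(m,uv,z,True).round(1))
p=cv2.imread("pics/scene0.png")[145:295,150:410]; cv2.imwrite("pics/c1.png",cv2.resize(p,(780,450),interpolation=cv2.INTER_CUBIC))
E
```

```text
scene tin 414 rect [ 603.5 -328.6   66.6   64.2   25.5] circ 603.3 -330.0 34.4 z 40.6 mean [ 600.4 -330.6   40.5]
scene block 681 rect [ 446.6 -326.6   91.9   47.7   72.4] circ 445.6 -326.0 49.3 z 30.3 mean [ 444.5 -328.9   30.2]
scene nest_tin 509 rect [ 590.3 -138.1  166.5  147.1   89.8] circ 597.3 -144.1 97.3 z 10.9 mean [ 601.7 -167.6   10.8]
scene nest_bottle 243 rect [610.8 -57.5 137.8  77.8  80.6] circ 611.1 -55.7 70.7 z 10.9 mean [615.1 -31.1  10.7]
scene nest_block 474 rect [ 467.8 -206.   168.2  121.    81.8] circ 456.1 -198.3 90.2 z 10.6 mean [ 462.7 -182.5   10.7]
scene nest_bolt 152 rect [448.1 120.3  58.5  56.6  88.1] circ 448.7 120.0 38.8 z 10.5 mean [446.9 118.4  10.4]
scene bolt 102 rect [680.2 163.  208.1  23.5  39. ] circ 674.3 170.2 104.1 z 36.2 mean [614.1 112.1  37.1]
scene bottle 572 rect [527.8  46.1 293.   55.3  48.5] circ 518.4 54.4 146.6 z 33.1 mean [458.2 -29.8  33.6]
scene cap 67 rect [442.7 -40.7  13.9  18.5  31.6] circ 445.0 -39.8 9.7 z 103.2 mean [442.2 -42.  102.9]
side tin 177 rect [ 600.8 -324.8   62.2   63.2   61.1] circ 600.7 -324.1 34.2 z 38.4 me
[... 441 characters left out ...]
 -196.9 84.5 z 9.3 mean [ 434.7 -191.7    9.3]
side nest_bolt 415 rect [447.7 122.9  58.2  54.8  89.3] circ 446.4 124.2 38.1 z 9.7 mean [446.9 123.7   9.6]
side bolt 206 rect [602.7 114.6  13.2   8.9  39.8] circ 603.9 113.1 7.1 z 39.6 mean [602.5 115.2  40. ]
side bottle 844 rect [ 494.9 -177.6   70.5  352.4   21.7] circ 504.8 -173.6 176.3 z 29.5 mean [459.2 -64.6  31.8]
side cap 93 rect [444.2 -29.8  19.6  12.4  18.9] circ 445.4 -33.1 10.1 z 102.1 mean [444.  -29.3 102.2]
wrist nest_tin [[ 613.9 -172.9    3. ]]
wrist nest_bottle [[618.3 -27.1   3. ]]
wrist nest_bolt [[449.  121.9   3. ]]
wrist bolthead [[609.5 107.1   0. ]]
wrist bolttop [[606.8 112.2  69. ]]
wrist cap [[456.9 -30.5 113. ]]
```

View pics/c1.png

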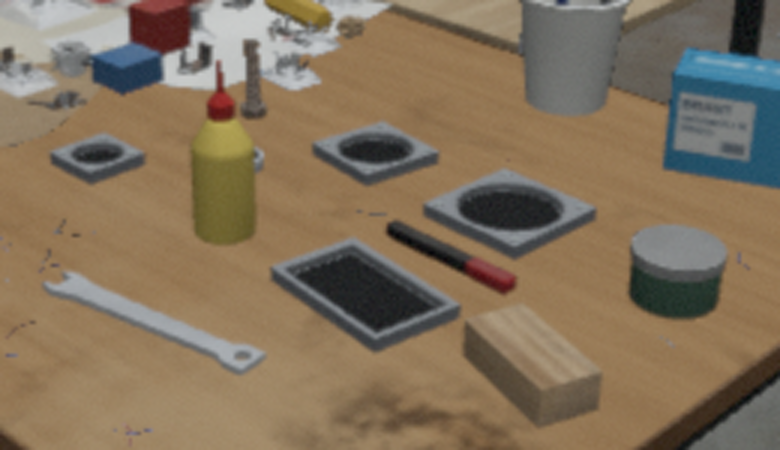

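The crop (scale 3, offset 150,145) shows nest_tin's rim corners near (424,209), (508,171), (596,212), (514,253). nest_block's are at (272,272), (351,241), (458,308), (377,345). The tin top is centred at (678,248), and the bottle stands free at (223,200).

```bash
cat >> h.py <<'E'
def state():
    s=monitor.read_state(); print("t",round(s["clock"],2),"pos",s["eef_pos"].round(1),"rot",s["tool_rot"].round(3),"w",round(float(s["width"]),1),"gf",round(float(s["gripper_force"]),1),"F",s["force"].round(1)); return s
E
python3 - <<'E'
from h import *
m=viewer.camera_model("scene"); f=lambda uv,z:ground(m,np.array(uv)/3+[150,145],z)
for k,uv in {"tin":[(424,209),(508,171),(596,212),(514,253)],"block":[(272,272),(351,241),(458,308),(377,345)],"bottle":[(313,150),(377,124),(438,155),(370,182)],"bolt":[(51,156),(102,134),(145,157),(93,181)]}.items():
    P=f(uv,11); print(k,P.mean(0).round(1),P[:,:2].round(0).tolist(),"yaw",np.degrees(np.arctan2(*(P[2]-P[1])[1::-1])).round(1))
print("floors",f([(511,211),(375,151),(98,153)],3).round(1).tolist())
print("bolt top,base",f((251,41),69).round(1),f((255,112),0).round(1),"bottle cap top",f((221,94),113).round(1), f((222,108),100).round(1))
P=f([(464,313),(524,307),(600,372),(538,383)],30); print("block",P.round(0).tolist())
# side-camera enlargement
p=cv2.imread("pics/side0.png")[165:320,165:375]; cv2.imwrite("pics/c2.png",cv2.resize(p,None,fx=3.8,fy=3.8,interpolation=cv2.INTER_CUBIC)[:599,:799])
# cylinder silhouettes: surface points near estimates
for n in ["scene","side"]:
    P=cloud(viewer.camera_model(n),np.load(f"pics/{n}0.npy")).reshape(-1,3)
    for k,c,R,lo,hi in [("bottle",(450,-33),23,10,65),("tin",(602,-327),32.5,31,38),("bolt",(606,111),7,14,64),("cap",(450,-33),10,94,111)]:
        q=P[(np.hypot(P[:,0]-c[0],P[:,1]-c[1])<R+18)&(P[:,2]>lo)&(P[:,2]<hi)]
        from scipy.optimize import least_squares
        s=least_squares(lambda x:np.hypot(q[:,0]-x[0],q[:,1]-x[1])-R,c,loss="soft_l1"); print(n,k,len(q),s.x.round(1),np.sqrt(np.mean(s.fun**2)).round(1))
E
```

```text
tin [ 607.7 -179.8   11. ] [[562.0, -133.0], [659.0, -135.0], [652.0, -227.0], [558.0, -224.0]] yaw -94.6
block [ 443.7 -185.1   11. ] [[416.0, -124.0], [487.0, -130.0], [472.0, -246.0], [400.0, -240.0]] yaw -97.6
bottle [608.1 -37.2  11. ] [[575.0, 0.0], [650.0, 0.0], [641.0, -77.0], [566.0, -73.0]] yaw -96.5
bolt [442.9 110.   11. ] [[417.0, 137.0], [472.0, 143.0], [469.0, 84.0], [414.0, 77.0]] yaw -92.3
floors [[619.3, -171.4, 3.0], [622.5, -24.2, 3.0], [457.1, 129.6, 3.0]]
bolt top,base [[602.8 104.6  69. ]] [[609.6 108.8   0. ]] bottle cap top [[441.3 -45.3 113. ]] [[445.  -41.6 100. ]]
block [[445.0, -273.0, 30.0], [478.0, -295.0, 30.0], [452.0, -375.0, 30.0], [416.0, -356.0, 30.0]]
scene bottle 477 [446.2 -38.4] 1.5
scene tin 93 [ 604.2 -328.2] 1.1
scene bolt 91 [606.1 109.3] 2.0
scene cap 72 [447.3 -36.6] 2.3
side bottle 662 [445.2 -36.3] 1.0
side tin 108 [ 602.5 -326.6] 6.6
side bolt 210 [605.8 110.7] 1.0
side cap 101 [446.4 -36.2] 2.5
```

View pics/c2.png

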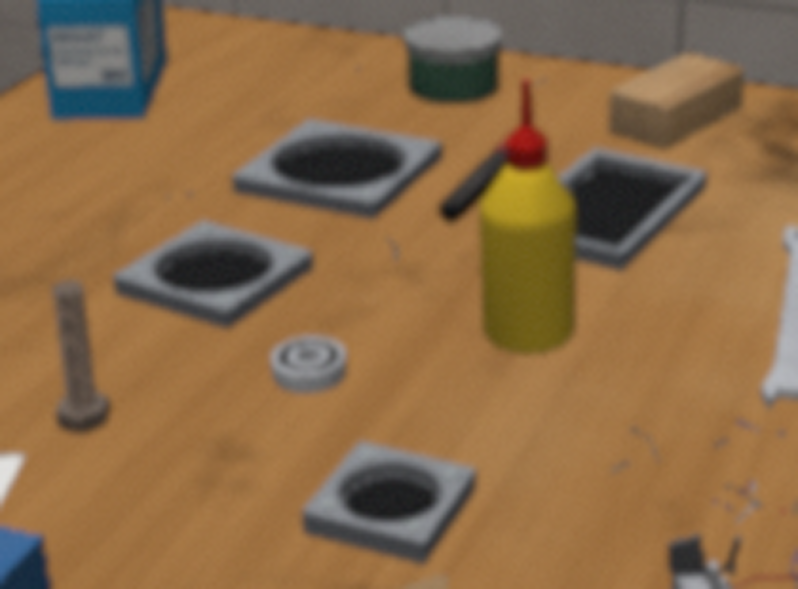

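The side view crop shows both round nests clear of clutter, and the bolt standing at (80,400) in the crop. Next I'll fit the nests on local points from both depth clouds.

Run:
```python
from h import *
for n in ["scene","side"]:
    P=cloud(viewer.camera_model(n),np.load(f"pics/{n}0.npy")).reshape(-1,3)
    for k,c,w,l,a in [("tin",(610,-174),93,93,-5),("bottle",(615,-27),74,74,-7),("block",(445,-185),73,118,-8),("bolt",(448,121),54,54,-2)]:
        t=np.radians(a); R=np.array([[np.cos(t),-np.sin(t)],[np.sin(t),np.cos(t)]])
        q=(P[:,:2]-c)@R; s=(abs(q[:,0])<w/2+9)&(abs(q[:,1])<l/2+9)&(P[:,2]>8)&(P[:,2]<13.5)
        r=cv2.minAreaRect(P[s,:2].astype(np.float32)); lo=np.percentile(q[s],1,0); hi=np.percentile(q[s],99,0)
        print(n,k,s.sum(),"rect",np.round(np.r_[r[0],r[1],r[2]],1),"aligned",((lo+hi)/2@R.T+c).round(1),(hi-lo).round(1))
```

```text
scene tin 408 rect [ 613.9 -173.2   96.6   99.9   89.9] aligned [ 612.9 -173.7] [95.4 97. ]
scene bottle 242 rect [615.3 -29.9  81.9  77.8  80.8] aligned [615.8 -29.9] [75.7 76.3]
scene block 374 rect [ 448.9 -180.   122.3   76.1   81.7] aligned [ 448.5 -179.7] [ 74.6 120. ]
scene bolt 151 rect [448.1 120.3  58.5  56.6  88.1] aligned [448. 120.] [56.1 57.7]
side tin 299 rect [ 612.5 -169.5   97.    95.4   87. ] aligned [ 612.3 -169.7] [94.  95.5]
side bottle 332 rect [615.6 -24.6  77.   77.3  83. ] aligned [615.5 -24.9] [75.2 75.3]
side block 151 rect [ 446.8 -176.8  119.8   73.7   82.9] aligned [ 447.2 -177.2] [ 73.3 118.1]
side bolt 415 rect [447.7 122.9  58.2  54.8  89.3] aligned [447.5 123.1] [54.1 55.4]
```

arm_command --series '[60,3.7,-1.5,2,0,60,7.4,-3,6,0,60,11,-4.4,9,0,60,11,-4.4,12,0,60,11,-4.4,12,0]'

```text
clock: 0.57
eef_pos: [600.1, 114.8, 105.9]
tool_rot: [-3.131, -0.001, 1.577]
force: [-0.9, -0.0, -1.3]
width: 51.1
gripper_force: 0.0
```

arm_command --series '[60,0,0,0,0,60,0,0,0,0,60,0,0,0,0,60,0,0,0,0,60,0,0,0,0]'

```text
clock: 0.98
eef_pos: [607.6, 108.6, 113.0]
tool_rot: [3.138, -0.0, 1.569]
force: [0.4, -0.3, 0.5]
width: 51.2
gripper_force: 0.0
```

Run:
```python
from h import *
state(); p,d=viewer.get_image("wrist"); cv2.imwrite("pics/w1.png",p[:,:,::-1])
```

```text
t 0.98 pos [607.6 108.6 113. ] rot [ 3.138 -0.     1.569] w 51.2 gf 0.0 F [ 0.4 -0.3  0.5]
```

View pics/w1.png

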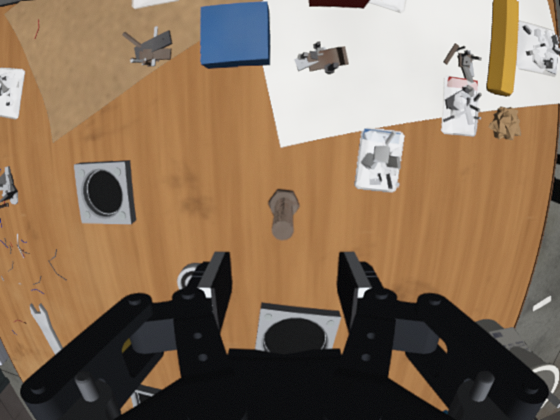

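The bolt stands at column 284, midway between the fingertips (231 and 340), so it is aligned. I'll descend and grip.

arm_command --series '[60,0,0,2,0,60,0,0,4,0,60,0,0,6,0,60,0,0,7.5,0,60,0,0,7.5,0]'

```text
clock: 1.45
eef_pos: [604.2, 109.2, 34.0]
tool_rot: [-3.137, 0.001, 1.57]
force: [0.1, -0.9, -0.1]
width: 51.2
gripper_force: 0.0
```

arm_command --series '[60,0,0,0,0,60,0,0,0,0,0,0,0,0,0,0,0,0,0,0,0,0,0,0,0]'

```text
clock: 1.87
eef_pos: [606.7, 110.2, 37.3]
tool_rot: [3.14, -0.0, 1.571]
force: [0.1, -0.7, -0.1]
width: 15.6
gripper_force: 0.0
```

arm_command --series '[0,0,0,0,0,0,0,0,0,0,0,0,0,0,0,0,0,0,-1,0,0,0,0,-2,0]'

```text
clock: 2.28
eef_pos: [605.4, 109.9, 56.6]
tool_rot: [-3.14, 0.0, 1.571]
force: [0.5, 0.3, -1.0]
width: 12.4
gripper_force: 58.4
```

arm_command --series '[0,0,-1.5,-1.5,0,0,0.3,-4,-2,0,0,0.5,-7,-2,0,0,0.8,-10,-2,0,0,1.1,-13,-2,0]'

```text
clock: 2.7
eef_pos: [475.2, 121.1, 77.4]
tool_rot: [3.14, -0.001, 1.57]
force: [0.1, 0.4, -0.3]
width: 11.9
gripper_force: 58.5
```

arm_command --series '[0,0,-1.5,0,0,0,0,-2.5,0,0,0,0,-2.8,0,0,0,0,-2.8,0,0,0,0,-2.8,0,0]'

```text
clock: 3.12
eef_pos: [449.4, 121.3, 76.8]
tool_rot: [3.139, -0.001, 1.571]
force: [-0.1, -0.3, -1.1]
width: 12.3
gripper_force: 58.5
```

arm_command --series '[0,0,0,0,0,0,0,0,0,0,0,0,0,0,0,0,0,0,0.5,0,0,0,0,1,0]'

```text
clock: 3.53
eef_pos: [448.4, 121.0, 66.0]
tool_rot: [3.141, -0.0, 1.571]
force: [-0.9, 0.2, -0.6]
width: 12.5
gripper_force: 58.5
```

Run:
```python
from h import *
state(); p,d=viewer.get_image("wrist"); cv2.imwrite("pics/w2.png",p[:,:,::-1])
```

```text
t 3.53 pos [448.4 121.   66. ] rot [ 3.141 -0.     1.571] w 12.5 gf 58.5 F [-0.9  0.2 -0.6]
```

View pics/w2.png

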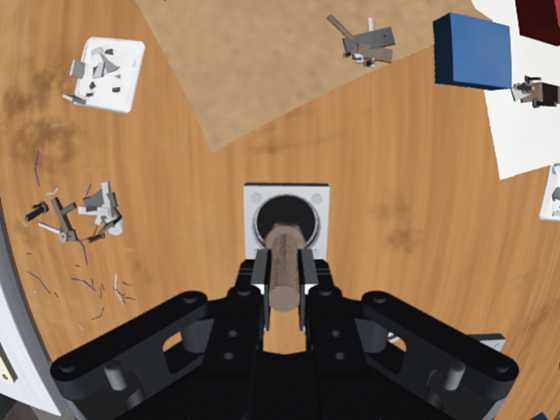

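The bolt hangs over its pocket (pocket centre at about (287,222), shank in line at column 285). I'll lower it and release.

arm_command --series '[0,0,0,0.9,0,0,0,0,1.8,0,0,0,0,2.4,0,0,0,0,2.7,0,0,0,0,2.7,0]'

```text
clock: 4.0
eef_pos: [447.6, 121.0, 40.2]
tool_rot: [-3.141, -0.0, 1.571]
force: [-3.2, -0.6, 20.4]
width: 12.4
gripper_force: 60.7
```

arm_command --series '[0,0,0,0,0,0,0,0,0,0,60,0,0,0,0,60,0,0,0,0,60,0,0,0,0]'

```text
clock: 4.42
eef_pos: [447.9, 121.0, 38.9]
tool_rot: [-3.141, 0.0, 1.571]
force: [-0.1, -0.2, 1.0]
width: 48.1
gripper_force: 0.0
```

arm_command --series '[60,0,0,-1,0,60,0,0,-4,0,60,0,0,-7,0,60,0,0,-10,0,60,0,0,-13,0]'

```text
clock: 4.83
eef_pos: [447.6, 120.8, 171.0]
tool_rot: [-3.141, 0.0, 1.571]
force: [0.5, -0.1, -0.4]
width: 51.5
gripper_force: 0.0
```

Run:
```python
from h import *
state(); p,d=viewer.get_image("wrist"); q,d=viewer.get_image("side"); cv2.imwrite("pics/w3.png",np.hstack([cv2.resize(p[80:380,120:440,::-1],(400,375)),cv2.resize(q[225:325,220:327,::-1],(400,375))]))
```

```text
t 4.83 pos [447.6 120.8 171. ] rot [-3.141  0.     1.571] w 51.5 gf 0.0 F [ 0.5 -0.1 -0.4]
```

View pics/w3.png

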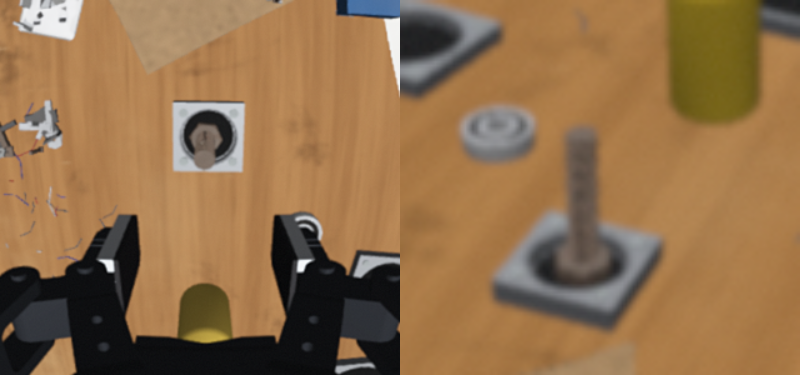

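The bolt stands upright inside its pocket. Next is the bottle.

arm_command --series '[60,-3,0,0,0,60,-6.5,-0.1,0,0,60,-10,-0.2,0,0,60,-13.5,-0.2,0,0,60,-15.8,-0.2,0,0]'

```text
clock: 5.35
eef_pos: [445.1, -40.4, 169.1]
tool_rot: [-3.141, 0.001, 1.568]
force: [0.5, 0.5, 0.1]
width: 51.3
gripper_force: 0.0
```

arm_command --series '[60,0,0,0,0,60,0,0,0,0,60,0,0,0,0,60,0,0,0,0,60,0,0,0,0]'

```text
clock: 5.77
eef_pos: [446.0, -35.5, 169.2]
tool_rot: [-3.141, -0.001, 1.573]
force: [-0.5, -0.5, -0.2]
width: 51.5
gripper_force: 0.0
```

Run:
```python
from h import *
state(); p,d=viewer.get_image("wrist"); q,d=viewer.get_image("scene"); cv2.imwrite("pics/w4.png",np.hstack([cv2.resize(p[80:380,120:440,::-1],(400,375)),cv2.resize(q[95:235,140:290,::-1],(400,375))]))
```

```text
t 5.77 pos [446.  -35.5 169.2] rot [-3.141e+00 -1.000e-03  1.573e+00] w 51.5 gf 0.0 F [-0.5 -0.5 -0.2]
```

View pics/w4.png

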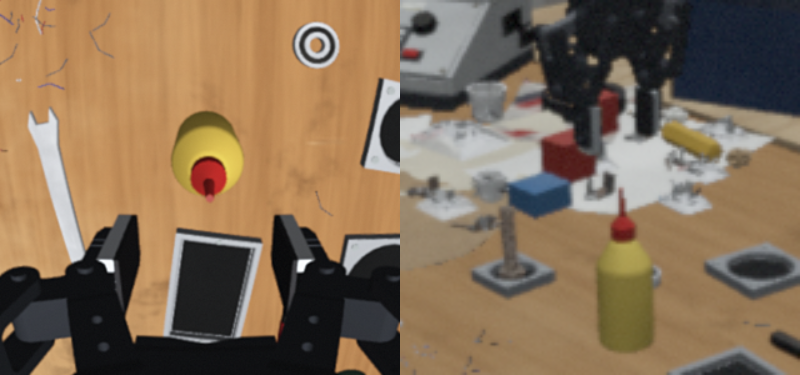

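The bottle's cap (209,178) sits midway between the fingers. I'll descend to the cap and grip.

arm_command --series '[60,0,0,2,0,60,0,0,4,0,60,0,0,6,0,60,0,0,7.5,0,60,0,0,7.8,0]'

```text
clock: 6.28
eef_pos: [444.7, -36.2, 89.4]
tool_rot: [-3.138, -0.0, 1.572]
force: [-0.5, 0.3, -0.4]
width: 51.2
gripper_force: 0.0
```

arm_command --series '[60,0,0,0,0,60,0,0,0,0,60,0,0,0,0,30,0,0,0,0,20,0,0,0,0]'

```text
clock: 6.7
eef_pos: [446.6, -36.9, 92.1]
tool_rot: [3.14, 0.0, 1.571]
force: [-0.2, -1.0, 0.2]
width: 27.8
gripper_force: 0.0
```

arm_command --series '[0,0,0,0,0,0,0,0,0,0,0,0,0,0,0,0,0,0,-0.8,0,0,0,0,-2,0]'

```text
clock: 7.12
eef_pos: [445.0, -37.0, 111.2]
tool_rot: [-3.139, -0.0, 1.571]
force: [-0.6, 0.6, -0.2]
width: 16.3
gripper_force: 58.9
```

arm_command --series '[0,0,0,-0.8,0,0,0,0.5,-1.5,0,0,0.2,2,-2,0,0,0.4,4,-2,0,0,0.5,6.5,-2,0]'

```text
clock: 7.53
eef_pos: [510.5, -31.8, 132.3]
tool_rot: [-3.141, -0.0, 1.571]
force: [-0.2, -0.0, -0.8]
width: 16.2
gripper_force: 59.0
```

Run:
```python
from h import *
state(); p,d=viewer.get_image("wrist"); q,d=viewer.get_image("scene"); cv2.imwrite("pics/w5.png",np.hstack([cv2.resize(p[80:380,120:440,::-1],(400,375)),cv2.resize(q[95:245,170:330,::-1],(400,375))]))
```

```text
t 7.53 pos [510.5 -31.8 132.3] rot [-3.141 -0.     1.571] w 16.2 gf 59.0 F [-0.2 -0.  -0.8]
```

View pics/w5.png

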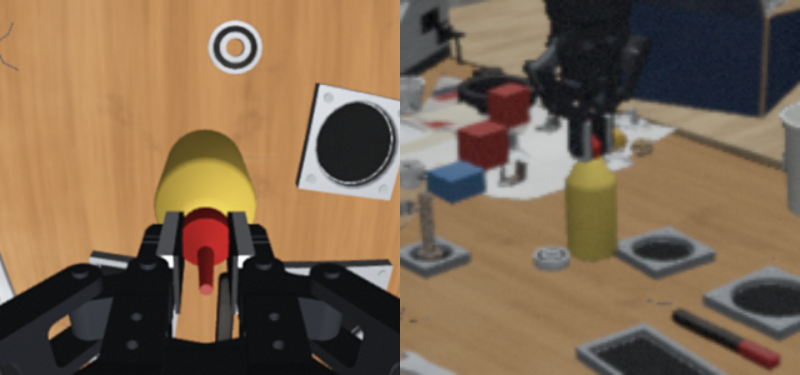

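The bottle is held upright by the cap. I'll carry it on to its nest.

arm_command --series '[0,0.1,2.5,0,0,0,0.3,5,0,0,0,0.4,7.5,0,0,0,0.5,9.5,0,0,0,0.5,10.5,0,0]'

```text
clock: 8.05
eef_pos: [618.1, -26.5, 131.6]
tool_rot: [3.14, -0.0, 1.571]
force: [0.4, -0.4, -0.9]
width: 16.4
gripper_force: 59.0
```

arm_command --series '[0,0,0,0,0,0,0,0,0,0,0,0,0,0.8,0,0,0,0,1.6,0,0,0,0,2.2,0]'

```text
clock: 8.47
eef_pos: [614.4, -27.0, 108.2]
tool_rot: [-3.139, -0.0, 1.571]
force: [-1.2, 0.6, -1.5]
width: 16.3
gripper_force: 59.0
```

Run:
```python
from h import *
state(); p,d=viewer.get_image("wrist"); q,d=viewer.get_image("side"); cv2.imwrite("pics/w6.png",np.hstack([cv2.resize(p[80:380,120:440,::-1],(400,375)),cv2.resize(q[135:265,160:299,::-1],(400,375))]))
```

```text
t 8.47 pos [614.4 -27.  108.2] rot [-3.139 -0.     1.571] w 16.3 gf 59.0 F [-1.2  0.6 -1.5]
```

View pics/w6.png

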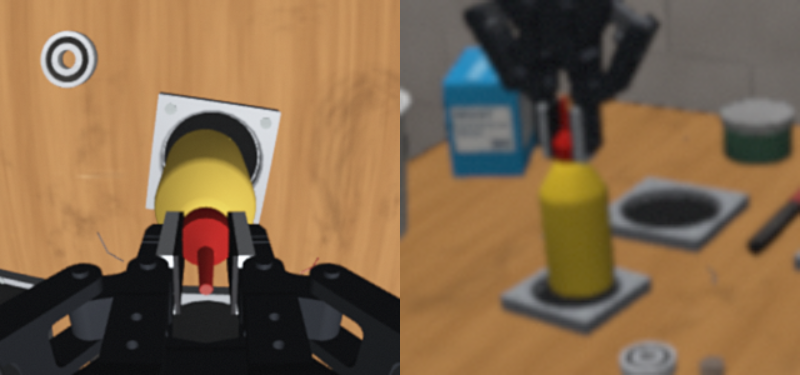

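The bottle's base is over the pocket. I'll lower it 15 mm and release.

arm_command --series '[0,0,0,0.5,0,0,0,0,1,0,0,0,0,1.3,0,0,0,0,1.5,0,0,0,0,1.5,0]'

```text
clock: 8.98
eef_pos: [616.4, -26.9, 95.1]
tool_rot: [3.141, -0.0, 1.571]
force: [-1.0, 0.9, 5.6]
width: 16.6
gripper_force: 59.6
```

arm_command --series '[0,0,0,0,0,0,0,0,0,0,30,0,0,0,0,55,0,0,0,0,60,0,0,0,0]'

```text
clock: 9.4
eef_pos: [616.0, -27.0, 94.2]
tool_rot: [3.142, -0.0, 1.571]
force: [0.4, -0.0, -0.1]
width: 48.7
gripper_force: 0.0
```

arm_command --series '[60,0,0,0,0,60,0,0,-1.5,0,60,0,0,-4,0,60,0,0,-6.5,0,60,0,0,-8,0]'

```text
clock: 9.82
eef_pos: [617.0, -27.0, 176.5]
tool_rot: [3.139, 0.0, 1.571]
force: [0.1, 0.2, 0.1]
width: 51.1
gripper_force: 0.0
```

Run:
```python
from h import *
state(); p,d=viewer.get_image("wrist"); q,d=viewer.get_image("side"); cv2.imwrite("pics/w7.png",np.hstack([cv2.resize(p[80:380,120:440,::-1],(400,375)),cv2.resize(q[135:265,160:299,::-1],(400,375))]))
```

```text
t 9.82 pos [617.  -27.  176.5] rot [3.139 0.    1.571] w 51.1 gf 0.0 F [0.1 0.2 0.1]
```

View pics/w7.png

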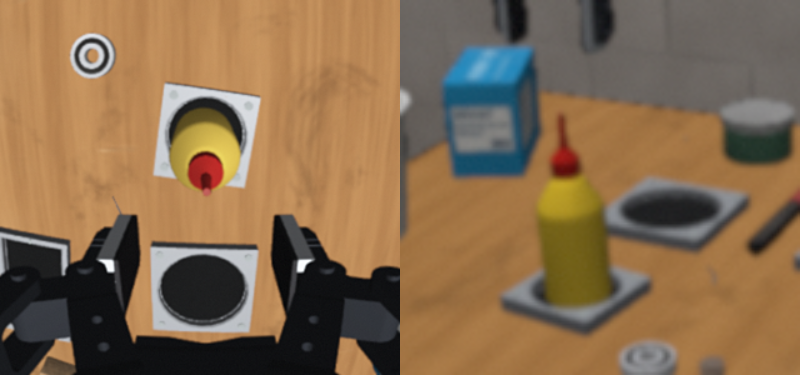

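The bottle stands upright in its nest. Now I'll go to the tin, with a depth-based check from the wrist camera.

arm_command --series '[100,-3,0,0,0,100,-6.5,-0.2,0,0,100,-10,-0.5,0,0,100,-13.5,-0.8,0,0,100,-17,-1,0,0]'

```text
clock: 10.33
eef_pos: [604.8, -198.3, 173.0]
tool_rot: [-3.14, -0.001, 1.571]
force: [0.6, 0.7, -0.0]
width: 85.7
gripper_force: 0.0
```

arm_command --series '[100,-3.5,0,0.5,0,100,-7,-0.1,1,0,100,-10,-0.2,1.5,0,100,-12,-0.3,2,0,100,-13,-0.3,2,0]'

```text
clock: 10.75
eef_pos: [600.2, -331.1, 151.7]
tool_rot: [-3.137, 0.001, 1.566]
force: [0.3, 0.2, 0.0]
width: 85.4
gripper_force: 0.0
```

arm_command --series '[100,0,0,0,0,100,0,0,0,0,100,0,0,0,0,100,0,0,0,0,100,0,0,0,0]'

```text
clock: 11.17
eef_pos: [603.9, -324.9, 154.7]
tool_rot: [3.141, -0.001, 1.573]
force: [-0.3, -0.7, -0.1]
width: 85.7
gripper_force: 0.0
```

```bash
cat >> h.py <<'E'
def wcloud():
    m=viewer.camera_model("wrist"); p,d=viewer.get_image("wrist")
    v,u=np.mgrid[:420,:560]; r=ray(m,np.c_[u.ravel(),v.ravel()]); th=np.linalg.norm(r,axis=1,keepdims=True)
    D=np.c_[r*np.tan(th)/np.maximum(th,1e-9),np.ones(len(r))]*d.reshape(-1,1)
    P=(D-m["t"])@m["R"]; P[(d.ravel()<=0)|(th[:,0]>1.3)]=np.nan; return p,P
def rect(P,c,R,lo,hi):
    q=P[(np.hypot(P[:,0]-c[0],P[:,1]-c[1])<R)&(P[:,2]>lo)&(P[:,2]<hi)]
    if len(q)<9: print("few",len(q)); return
    r=cv2.minAreaRect(q[:,:2].astype(np.float32)); print(len(q),np.round(np.r_[r[0],r[1],r[2]],1),"z",np.median(q[:,2]).round(1))
E
python3 - <<'E'
from h import *
state(); p,P=wcloud(); cv2.imwrite("pics/w8.png",p[:,:,::-1])
print("tin");rect(P,(603,-327),45,35,48); rect(P,(603,-327),45,-10,60)
E
```

```text
t 11.17 pos [ 603.9 -324.9  154.7] rot [ 3.141e+00 -1.000e-03  1.573e+00] w 85.7 gf 0.0 F [-0.3 -0.7 -0.1]
tin
4608 [ 604.3 -326.6   64.2   63.7   26.1] z 40.7
6988 [ 602.3 -320.8   89.7   77.3    5. ] z 40.2
```

arm_command --series '[100,0,0.1,2.5,0,100,0,0.1,5.5,0,100,0,0.1,8,0,100,0,0.1,10,0,100,0,0.1,11.5,0]'

```text
clock: 11.63
eef_pos: [603.4, -325.7, 37.4]
tool_rot: [-3.14, -0.001, 1.572]
force: [-0.7, 0.1, -0.2]
width: 85.5
gripper_force: 0.0
```

arm_command --series '[100,0,0,1,0,100,0,0,2,0,100,0,0,2.8,0,100,0,0,3,0,100,0,0,3,0]'

```text
clock: 12.05
eef_pos: [604.0, -326.9, 9.2]
tool_rot: [-3.142, -0.0, 1.571]
force: [0.3, 0.1, 0.3]
width: 85.3
gripper_force: 0.0
```

arm_command --series '[100,0,0,0,0,80,0,0,0,0,60,0,0,0,0,50,0,0,0,0,50,0,0,0,0]'

```text
clock: 12.47
eef_pos: [604.9, -327.4, 10.8]
tool_rot: [3.14, 0.001, 1.571]
force: [-0.9, 0.1, 5.5]
width: 63.5
gripper_force: 65.3
```

arm_command --series '[0,0,0,0,0,0,0,0,0,0,0,0,0,0,0,0,0,0,-1,0,0,0,0,-2,0]'

```text
clock: 12.88
eef_pos: [603.4, -326.6, 29.4]
tool_rot: [-3.14, -0.001, 1.571]
force: [-0.0, -0.3, -1.6]
width: 63.1
gripper_force: 65.8
```

arm_command --series '[0,1,0,-1,0,0,3.5,0.2,-2,0,0,6.5,0.4,-2,0,0,9.5,0.6,-2,0,0,12,0.8,-2,0]'

```text
clock: 13.3
eef_pos: [612.5, -203.4, 50.6]
tool_rot: [3.14, -0.002, 1.572]
force: [0.4, 1.3, -1.9]
width: 63.2
gripper_force: 65.8
```

arm_command --series '[0,2,0.1,0,0,0,3,0.1,0,0,0,3.5,0.1,0,0,0,3.5,0.1,0,0,0,3.5,0.1,0,0]'

```text
clock: 13.72
eef_pos: [612.9, -173.6, 49.6]
tool_rot: [3.141, 0.001, 1.57]
force: [-0.4, -0.6, -1.7]
width: 63.2
gripper_force: 65.8
```

Run:
```python
from h import *
s=state(); p,P=wcloud()
for n in ["scene","side"]:
    q,d=viewer.get_image(n); Q=cloud(viewer.camera_model(n),d).reshape(-1,3)
    print(n,"tin underside-ish/top"); rect(Q,(613,-172),43,20,70)
    r=Q[(np.hypot(Q[:,0]-613,Q[:,1]+172)<45)&(Q[:,2]>20)&(Q[:,2]<90)]; print(np.histogram(r[:,2],np.arange(20,95,5))[0])
```

```text
t 13.72 pos [ 612.9 -173.6   49.6] rot [3.141e+00 1.000e-03 1.570e+00] w 63.2 gf 65.8 F [-0.4 -0.6 -1.7]
scene tin underside-ish/top
302 [ 598.2 -187.3   37.7   62.5   41.1] z 53.3
[  0   0   0   6  57  53  46  52  53  44  55 194  86  31]
side tin underside-ish/top
408 [ 611.3 -156.9   84.1   36.4    9.4] z 55.2
[  0   0   0  32  56  56  57  69  76  68  81 263  31  29]
```

arm_command --series '[0,0,0,1,0,0,0,0,2,0,0,0,0,3,0,0,0,0,3.4,0,0,0,0,3.7,0]'

```text
clock: 14.28
eef_pos: [611.4, -171.9, 13.5]
tool_rot: [-3.138, -0.001, 1.57]
force: [-13.7, 2.7, 44.0]
width: 63.1
gripper_force: 69.6
```

arm_command --series '[0,0,0,0,0,0,0,0,0,0,85,0,0,0,0,100,0,0,0,0,100,0,0,0,0]'

```text
clock: 14.7
eef_pos: [612.9, -171.9, 11.7]
tool_rot: [-3.141, -0.0, 1.571]
force: [-0.7, 0.2, -0.3]
width: 85.2
gripper_force: 0.0
```

arm_command --series '[100,0,0,0,0,100,0,0,-1.5,0,100,0,0,-4,0,100,0,0,-7,0,100,0,0,-10,0]'

```text
clock: 15.12
eef_pos: [612.4, -171.8, 112.3]
tool_rot: [-3.14, -0.001, 1.571]
force: [-0.1, -0.4, 0.7]
width: 85.0
gripper_force: 0.0
```

Run:
```python
from h import *
s=state(); p,P=wcloud(); cv2.imwrite("pics/w9.png",p[:,:,::-1])
rect(P,(613,-172),45,38,52); rect(P,(616,-27),40,90,115)
```

```text
t 15.12 pos [ 612.4 -171.8  112.3] rot [-3.140e+00 -1.000e-03  1.571e+00] w 85.0 gf 0.0 F [-0.1 -0.4  0.7]
6515 [ 611.8 -171.4   64.1   64.    47.8] z 43.7
few 1
```

The tin is seated (top at 43.7 mm, centre within 1 mm). Now the block.

arm_command --series '[100,-1,-1,-3,0,100,-3,-3,-3,0,100,-5,-6,-3,0,100,-7.5,-8.5,-3,0,100,-10,-11,-3,0]'

```text
clock: 15.58
eef_pos: [501.8, -272.4, 142.1]
tool_rot: [-3.142, -0.0, 1.572]
force: [0.7, -1.1, -0.0]
width: 85.6
gripper_force: 0.0
```

arm_command --series '[100,-2,-2,0,4,100,-4,-4,0,8,100,-5.2,-5.6,0,12,100,-5.2,-5.6,0,16,100,-5.2,-5.6,0,18]'

```text
clock: 16.0
eef_pos: [445.6, -325.1, 142.1]
tool_rot: [-3.141, 0.0, 1.249]
force: [-0.2, -0.2, -0.3]
width: 85.5
gripper_force: 0.0
```

arm_command --series '[100,0,0,0,0,100,0,0,0,0,100,0,0,0,0,100,0,0,0,0,100,0,0,0,0]'

```text
clock: 16.42
eef_pos: [447.3, -323.6, 142.2]
tool_rot: [3.142, -0.0, 1.258]
force: [0.5, 0.2, -0.3]
width: 85.5
gripper_force: 0.0
```

Run:
```python
from h import *
s=state(); p,P=wcloud(); cv2.imwrite("pics/w10.png",p[:,:,::-1])
rect(P,(446,-324),60,25,36); rect(P,(448,-178.5),74,9,14)
```

```text
t 16.42 pos [ 447.3 -323.6  142.2] rot [ 3.142 -0.     1.258] w 85.5 gf 0.0 F [ 0.5  0.2 -0.3]
5711 [ 448.5 -323.5   90.    44.6   71.3] z 30.3
2139 [ 466.2 -186.9  105.1  109.1   81.9] z 11.2
```

View pics/w10.png

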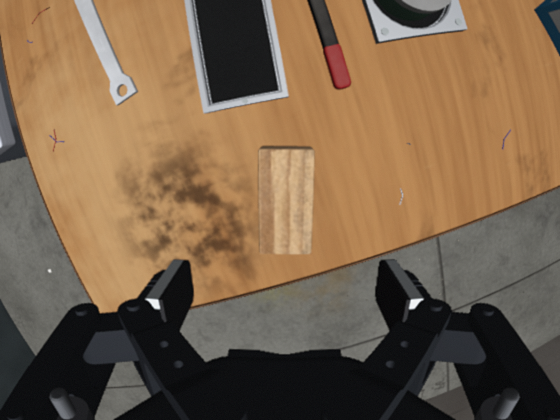

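The block lies square between the fingers (centre about (286,200)). I'll descend and grip.

arm_command --series '[90,0,0.1,2.5,0,90,0,0.1,5.5,0,90,0,0.1,8,0,90,0,0.1,10,0,90,0,0.1,11,0]'

```text
clock: 16.88
eef_pos: [446.8, -323.3, 29.9]
tool_rot: [-3.138, -0.001, 1.257]
force: [-0.4, 0.6, 0.2]
width: 76.6
gripper_force: 0.0
```

arm_command --series '[90,0,0,0.8,0,90,0,0,1.6,0,90,0,0,2.2,0,90,0,0,2.4,0,90,0,0,2.4,0]'

```text
clock: 17.3
eef_pos: [448.1, -324.3, 8.4]
tool_rot: [3.141, -0.0, 1.257]
force: [0.3, -0.7, -0.3]
width: 76.7
gripper_force: 0.0
```

arm_command --series '[80,0,0,0,0,65,0,0,0,0,50,0,0,0,0,30,0,0,0,0,0,0,0,0,0]'

```text
clock: 17.72
eef_pos: [448.5, -324.6, 9.2]
tool_rot: [3.14, 0.0, 1.256]
force: [-0.8, -0.6, 5.8]
width: 43.9
gripper_force: 62.5
```

arm_command --series '[0,0,0,0,0,0,0,0,0,0,0,0,0,-0.5,0,0,0,0,-1.5,0,0,0,0,-2.5,0]'

```text
clock: 18.13
eef_pos: [447.6, -324.0, 33.9]
tool_rot: [-3.141, -0.0, 1.257]
force: [0.6, -0.7, -0.8]
width: 43.5
gripper_force: 61.7
```

arm_command --series '[0,1,-0.3,-1,0,0,3,-1,-2,-2,0,6,-2,-2,-4,0,9,-2.9,-2,-6,0,11.5,-3.7,-2,-8]'

```text
clock: 18.55
eef_pos: [448.4, -200.6, 54.5]
tool_rot: [3.141, -0.001, 1.399]
force: [0.5, 0.0, -0.7]
width: 43.7
gripper_force: 61.8
```

Run:
```python
from h import *
C=np.array([448,-324.3]); 
t=np.radians(72); X=np.array([np.cos(t),np.sin(t)]); Y=np.array([np.sin(t),-np.cos(t)])
C=C+115*X-37*Y; d=np.array([447.8,-178.5])-C; t=np.radians(80)
print("C",C,"tool shift cm",(d@[np.cos(t),np.sin(t)]/10).round(2),(d@[np.sin(t),-np.cos(t)]/10).round(2)); state()
```

```text
C [ 448.34786325 -203.49487183] tool shift cm 2.45 -0.49
t 18.55 pos [ 448.4 -200.6   54.5] rot [ 3.141e+00 -1.000e-03  1.399e+00] w 43.7 gf 61.8 F [ 0.5  0.  -0.7]
```

arm_command --series '[0,1,-0.2,0,-1,0,2,-0.4,0,-2,0,2.4,-0.5,0,-2,0,2.4,-0.5,0,-2,0,2.4,-0.5,0,-2]'

```text
clock: 18.97
eef_pos: [447.7, -180.2, 53.5]
tool_rot: [3.141, 0.001, 1.429]
force: [0.5, -1.1, -1.6]
width: 43.9
gripper_force: 61.8
```

Run:
```python
from h import *
s=state()
for n in ["scene","side"]:
    q,d=viewer.get_image(n); Q=cloud(viewer.camera_model(n),d).reshape(-1,3)
    rect(Q,(448,-178.5),55,48,78); rect(Q,(448,-178.5),75,8,14)
    if n=="side": cv2.imwrite("pics/s11.png",cv2.resize(q[150:250,280:390,::-1],(660,600)))
```

```text
t 18.97 pos [ 447.7 -180.2   53.5] rot [3.141e+00 1.000e-03 1.429e+00] w 43.9 gf 61.8 F [ 0.5 -1.1 -1.6]
853 [ 446.2 -183.6   91.7   73.    78.9] z 71.3
332 [ 465.4 -183.1  122.9  112.7   80.5] z 10.6
694 [ 446.  -175.1   88.7   70.9   82. ] z 71.0
241 [ 466.6 -179.4  122.3  112.4   81.6] z 9.3
```

arm_command --series '[0,0,0,1,0,0,0,0,2,0,0,0,0,3,0,0,0,0,3.6,0,0,0,0,3.8,0]'

```text
clock: 19.48
eef_pos: [446.5, -178.7, 13.6]
tool_rot: [-3.139, -0.001, 1.431]
force: [0.1, 0.8, -1.6]
width: 43.7
gripper_force: 61.8
```

arm_command --series '[0,0,0,0.2,0,0,0,0,0.4,0,0,0,0,0.4,0,0,0,0,0.4,0,65,0,0,0.4,0]'

```text
clock: 19.9
eef_pos: [447.7, -179.1, 11.8]
tool_rot: [3.141, 0.0, 1.431]
force: [0.4, -0.2, 0.1]
width: 54.5
gripper_force: 0.0
```

arm_command --series '[75,0,0,0,0,75,0,0,0,0,75,0,0,-1.5,0,75,0,0,-4,0,75,0,0,-7,0]'

```text
clock: 20.32
eef_pos: [446.4, -178.5, 80.8]
tool_rot: [-3.138, -0.001, 1.431]
force: [0.1, 1.0, -0.5]
width: 64.1
gripper_force: 0.0
```

arm_command --series '[75,0,0,-3,0,75,0,0,-6,0,75,0,0,-8,0,75,0,0,-8,0,75,0,0,-8,0]'

```text
clock: 20.73
eef_pos: [448.3, -179.1, 162.2]
tool_rot: [3.139, 0.0, 1.431]
force: [0.2, -0.1, -1.1]
width: 63.9
gripper_force: 0.0
```

Run:
```python
from h import *
s=state(); p,P=wcloud(); rect(P,(448,-178.5),60,26,40)
q,d=viewer.get_image("scene"); q2,d2=viewer.get_image("side")
cv2.imwrite("pics/end.png",np.hstack([cv2.resize(q[145:295,160:350,::-1],(400,316)),cv2.resize(q2[165:315,180:370,::-1],(400,316))]))
for n,D in [("scene",d),("side",d2)]:
    Q=cloud(viewer.camera_model(n),D).reshape(-1,3); rect(Q,(448,-178.5),60,28,40); rect(Q,(613,-172),45,40,50)
```

```text
t 20.73 pos [ 448.3 -179.1  162.2] rot [3.139 0.    1.431] w 63.9 gf 0.0 F [ 0.2 -0.1 -1.1]
5088 [ 447.4 -177.9   90.1   44.7   81.7] z 33.3
547 [ 445.4 -180.8   91.8   48.2   80.6] z 32.9
314 [ 609.9 -174.8   64.8   63.2   37.3] z 43.4
405 [ 445.4 -176.7   91.5   45.4   82.1] z 31.3
265 [ 609.  -170.5   62.8   64.8   27.1] z 41.5
```

View pics/end.png

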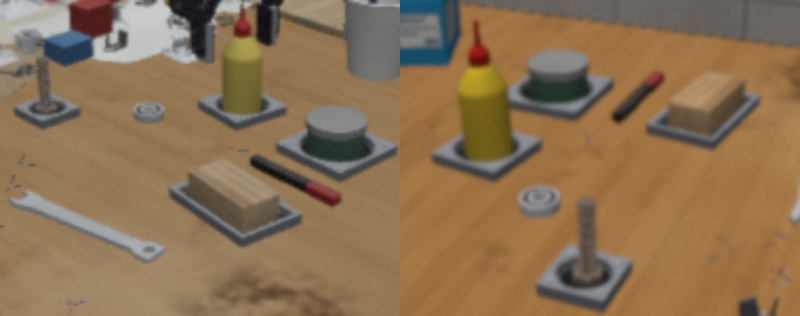

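All four stand upright in their own nests, with the block's top at 33 mm and the tin's at 44 mm. Handing in.

```bash
python3 -c "
from cell import workorder
print(workorder.finish_job())"
```

```text
the job is handed in; nothing more can be done
None
```

The tin, bottle, block and bolt are each standing upright in their own nest, and I've handed the job in at about 21 s on the robot's clock; the hand-in returned no verdict.

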